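Shut and lock the chip extractor's hatch

TASK

Shut the hatch of the blue chip extractor by pressing its free edge down with the fingertips until it lies flat, then set the fingertips in the slot of its orange quarter-turn fastener and turn it clockwise, seen from above, to its stop, so that its white dot faces the green mark and the hatch is locked. Use only pushing: do not lift the hatch any further open, and leave the carving tools and the other things around it where they are.

Things in the scene. Friction and masses are not known exactly. Their poses are not given: they have to be found in the camera images.
- extractor: Blue bench chip extractor, a box standing fixed on the table: 260 x 240 x 122 mm (x, y, z), origin at the centre of its underside, z up. Its top is a grey hatch hinged on the far (+x) side; the free edge is at the -x side. A black hose port juts 50 mm from the +x face. Shut, the hatch's top face is 130 mm above the table.
- hatch (a joint): Hatch hinge, rad: 0 = shut flat (hard stop), positive = free edge raised. Hinge line parallel to the extractor's y axis through its x = 110, z = 122 mm. Plate 235 x 240 x 8 mm. Starts ajar at 0.15 to 0.35; friction keeps it where it is left; 1 to 3 N down on the free edge closes it.
- hatch_edge (a point): On the hatch's top face, 21 mm in from the middle of its free edge, in the bare strip between edge and fastener: a good place to press. Moves with the hatch, 224 mm from the hinge line; x axis along the hatch towards the hinge, z out of its top. Hatch shut: at x = -114, y = 0, z = 130 mm in the extractor's frame.
- cam (a joint): Turn of the fastener, rad: 0 = open (white dot at the red dash), 1.571 = locked (dot at the green dash), hard stops at both ends; grows clockwise from above. Starts at 0 to 0.25; stays where left (friction 0.12 N m). A steel tongue below goes under a keeper in the housing; turned past about 0.8 with the hatch up, it lands on the keeper and the hatch cannot shut.
- cam_slot (a point): On the turning axis, at the slot's floor. Black disc 104 mm across with two raised orange half-moons; between them a slot 32 mm wide, 15 deep, 100 long, open at both ends. y axis along the slot, white dot at its -y end; z out of the hatch. Hatch shut: at x = -45, y = 0, z = 133 mm in the extractor's frame. At joint 0 its axes match the hatch's; locked, the dot end points to the extractor's -x.
- gouge: Carving gouge lying beside the extractor (its -y side): 120 mm wooden handle, 110 mm steel blade along its x; origin at the joint of handle and blade. A bystander.
- rosette: Carved round pale wood rosette, 110 mm across, 26 mm high, beside the extractor (its +y side); origin under its centre. A bystander.
- wax: Brass tin of wax, 72 mm across, 50 mm high, beside the extractor (its +y side); origin under its centre. A bystander.
- chisel: Carving chisel with dark handle lying on the left, 230 mm long along its x; origin at the joint of handle and blade. A bystander.
- mallet: Dark round carver's mallet standing on its head, 88 mm across, 237 mm high; origin under its centre. A bystander.
- offcut: Pale wood offcut 110 x 50 x 32 mm; origin under its centre. A bystander.

How it is judged:
By the outcome, as a careful person would: the job done as asked, in the order asked, and still so for the second after the job is handed in, with the robot touching nothing.
It also fails if it takes over 50 s, if anything falls off the work surface, if the arm or the gripper's body presses on something with over 40 N, if the wrist force passes 120 N, or if a joint passes its speed limit or range.

ROBOT

A 6-joint arm with a two-finger parallel gripper is mounted at the origin on the work surface. World frame = base frame: x ahead of the robot, y to its left, z up, the work surface at z = 0. Lengths are in m, angles in degrees, forces in N, time in s.
With the tool pointing down it reaches from about 0.35 to 0.875 m from the base axis. Payload 4.2 kg.
Tool frame: the origin (TCP) lies midway between the tips of the shut fingers; the grasp point (between the pads) lies 19 mm behind it (r.grasp_offset is the distance from the TCP to the grasp point, in m); z points along the fingers, y is the direction in which the jaws open and shut (so a half turn about z gives the same grasp; the last joint's range is limited). The gripper opens to 87 mm and grips with 3 to 60 N. Pads are 19 mm wide; open, the fingers measure 117 mm over their backs; the gripper's body (75 mm by 190 mm) begins 51 mm behind the grasp point.
Start: joints at [85.29, 22.042, 0.453, 0, -68.411, -14.817], TCP at [0.209, 0.589, 0.223] pointing down, gripper open.
Joint ranges: [-179.83, 179.83], [-69.29, 118.12], [-61.27, 80.66], [-181.25, 117.63], [-171.15, -9.14], [-177.46, 177.46]. Speed limits (degrees/s): [159.86, 159.86, 180, 180, 180, 180].

INTERFACE

Orientations are given as a 3x3 rotation matrix whose columns are the frame's x, y, z axes.
In Python, from station import r gives the robot as it stands.
- The arm moves only by the shell command python3 -m crank 'ROWS'. ROWS is JSON, a list of rows, each a list of 3 entries, a list of its own where there are three numbers: the closure, from -1 (fully open) to 1 (shut), so that 0 is half open, then the shift along the tool's x, y, z as a fraction of full scale, then the turn, a rotation vector about the tool's x, y, z as a fraction of full scale. In form: [[fingers, [dx, dy, dz], [wx, wy, wz]], ...]. A call has 1 to 8 rows; each row shifts and turns the commanded pose from where the row before left it, along the tool's axes as they then stand; what a row does not reach is not made up. Full scale, the value 1, is 100 mm for a shift and 45 degrees for a turn. A row lasts 1/10 s, in which the tool goes at most 50 mm and 8.59 degrees, less where a joint would pass 70% of its speed; a pose out of reach is approached as far as the arm can. A call with a number of a shift or a turn outside -1 to 1 is refused whole. A call with a gripper value outside its range is refused whole. The fingers move at their own pace and stop on an object; the grip force is fixed at half the most. Time passes only in rows, so rows that do not move let the fingers close. It gives the time, the measured TCP pose, the force and the opening at its end, in the units of the state.
- r.sense(): the state, without advancing time (a new reading comes with each control period).
- r.capture(name): name is "scene" or "top" or "wrist"; returns a dict with "img" (400x640x3 uint8, blue, green, red), "fx", "fy", "cx", "cy" (pixels), "dist" ([k1, k2, p1, p2, k3] as OpenCV has them; the pictures are not rectified), "R" (3x3) and "t" (3): a world point X has camera coordinates R X + t. Camera axes: x right, y down, z forward; pixel columns grow to the right and rows downward; lengths in m; the calibration is good to about 2 mm. A picture is of the moment at which its call begins. There is no depth.
- r.finish_job(): hands the job in, once; it reports no verdict.
The state is a dict: "time_s": time; "joints": joint angles; "joint_velocities": joint speeds; "effort": joint torques, N m; "tcp_pos": TCP position; "ee_rot": TCP orientation; "wrist_force": force on the tool from outside, world axes, zero at the start; "moment": the same for the moment, N m; "gripper_width": opening from 0.0 (shut) to 1.0 (fully open).
Only numpy, scipy, OpenCV 4.12 (cv2) and the standard library are available. Lean on these libraries where they do the work, as an engineer would, in place of code of your own. Each camera call takes 0.05 s, during which the arm holds its last target.

## Working session

There is one attempt and no reset: what is moved stays moved. The work goes in short steps, Python scripts to look and compute and a shell command to move; the robot and the scene stay as the last step left them, time stands still between calls to the robot, and variables do not carry over. Pictures are saved under pics/ and viewed, and the job is handed in when it is done.

```bash
ls; mkdir -p pics
python3 - <<'E'
from station import r
import cv2
s=r.sense();print(s)
for n in ["scene","top","wrist"]:
    c=r.capture(n);cv2.imwrite(f"pics/{n}0.png",c["img"]);print(n,c["fx"],c["fy"],c["cx"],c["cy"],c["dist"],c["R"],c["t"])
E
```

```text
pics
{'time_s': 0.0, 'joints': array([ 8.52916268e+01,  2.20920822e+01,  3.79000174e-01, -2.79382655e-02,
       -6.84108977e+01, -1.48167294e+01]), 'joint_velocities': array([ 0.01600756, -0.07228383, -0.0697402 ,  0.01646226,  0.03507263,
       -0.02197652]), 'effort': array([ 3.32627615e-04, -3.90666711e+01,  1.87413329e+01,  4.22026277e+00,
        1.10638223e-02, -1.77083271e-04]), 'tcp_pos': array([0.2086713 , 0.58849463, 0.22144308]), 'ee_rot': array([[ 9.42435045e-01, -3.34388681e-01, -6.29491457e-04],
       [-3.34389253e-01, -9.42432669e-01, -2.11929279e-03],
       [ 1.15414205e-04,  2.20779097e-03, -9.99997556e-01]]), 'wrist_force': array([0.46029968, 0.00767937, 0.41292589]), 'moment': array([-0.10361649,  0.02303917,  0.02828847]), 'gripper_width': 1.0017768467971673}
scene 368.8640885824812 368.8640885824812 319.22746159423116 197.4632969612924 [-0.07816411  0.          0.          0.          0.        ] [[ 0.67517718  0.73752084 -0.01409936]
 [ 0.60919462 -0.56827278 -0.55312563]
 [-0.41595396  0.36486855 -0.83297854]] [-0.37297123 -0.28170224  1.32986528]
top 434.360182278555 434.360182278555 325.51673618553195 200.83998547488696 [-0.01714508  0.          0.          0.          0.        ] [[-0.00796645 -0.99988893 -0.01259654]
 [-0.98255518  0.0101677  -0.18569312]
 [ 0.18580057  0.01089748 -0.98252704]] [0.02810897 0.59134644 1.28630238]
wrist 324.43447680426107 324.43447680426107 328.7446436216174 197.34865394367003 [-0.06389395  0.          0.          0.          0.        ] [[-0.33458638 -0.94236264  0.00214788]
 [-0.90196819  0.32090283  0.28891999]
 [-0.27295666  0.09473137 -0.95735084]] [ 0.62428705 -0.03589695  0.39087914]
```

View pics/scene0.png

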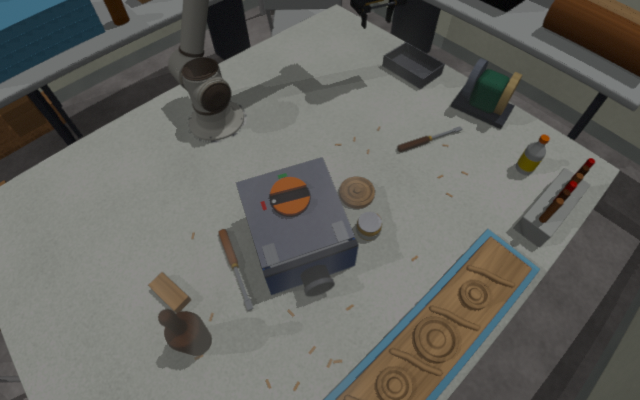

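View pics/top0.png

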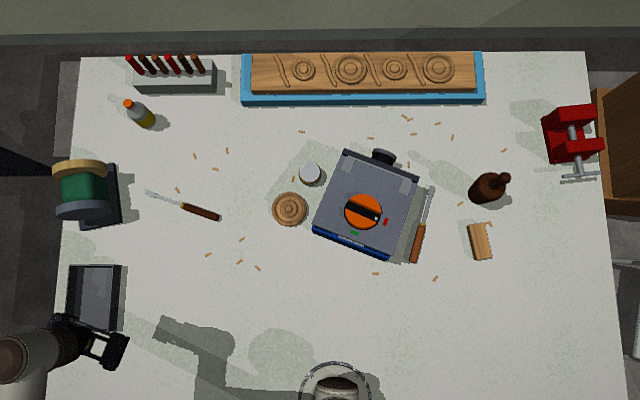

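The scene and top views show the extractor near (365,205) in the top view, yawed slightly, with its free edge towards the robot and the white dot near (376,218) by the red dash. Next I'll zoom in.

Run:
```python
import cv2,numpy as np
a=cv2.imread("pics/top0.png")[135:275,295:450]
b=cv2.imread("pics/scene0.png")[150:300,225:385]
cv2.imwrite("pics/z_top.png",cv2.resize(a,None,fx=5,fy=4.2857*5/4.2857*0.85,interpolation=cv2.INTER_CUBIC) if 0 else cv2.resize(a,None,fx=4,fy=4,interpolation=cv2.INTER_CUBIC))
cv2.imwrite("pics/z_scene.png",cv2.resize(b,None,fx=4,fy=4,interpolation=cv2.INTER_CUBIC))
for n in ["top","scene"]:
    im=cv2.imread(f"pics/{n}0.png");h=cv2.cvtColor(im,cv2.COLOR_BGR2HSV)
    def m(lo,hi,nm):
        k=cv2.inRange(h,lo,hi)
        N,l,s,c=cv2.connectedComponentsWithStats(k)
        print(n,nm,[(s[i].tolist(),c[i].round(1).tolist()) for i in range(1,N) if s[i][4]>4])
    m((5,190,120),(18,255,255),"orange"); m((0,180,100),(4,255,255),"red"); m((45,120,60),(75,255,255),"green")
```

```text
top orange [([123, 99, 9, 8, 56], [127.1, 102.6]), ([350, 194, 31, 19, 284], [366.7, 201.5]), ([345, 209, 31, 19, 306], [358.5, 219.4])]
top red [([125, 54, 6, 6, 27], [127.6, 56.8]), ([164, 54, 7, 6, 26], [166.9, 56.0]), ([558, 104, 39, 17, 442], [577.5, 111.9]), ([548, 131, 57, 21, 600], [575.7, 141.5]), ([383, 218, 5, 8, 21], [385.0, 221.4])]
top green [([78, 175, 3, 4, 6], [79.2, 176.3]), ([82, 175, 7, 9, 20], [84.1, 177.9]), ([61, 176, 20, 18, 119], [69.6, 184.7]), ([86, 179, 3, 3, 5], [87.2, 179.6]), ([75, 183, 16, 17, 71], [82.2, 191.9]), ([62, 194, 11, 9, 31], [66.4, 197.9]), ([83, 196, 3, 3, 5], [84.2, 196.8]), ([350, 229, 9, 7, 29], [354.0, 232.0])]
scene orange [([541, 135, 8, 6, 35], [544.7, 137.4])]
scene red [([589, 159, 5, 4, 16], [591.2, 160.4]), ([571, 181, 6, 6, 27], [573.5, 183.6])]
scene green [([279, 174, 7, 3, 11], [281.9, 175.3])]
```

View pics/z_top.png

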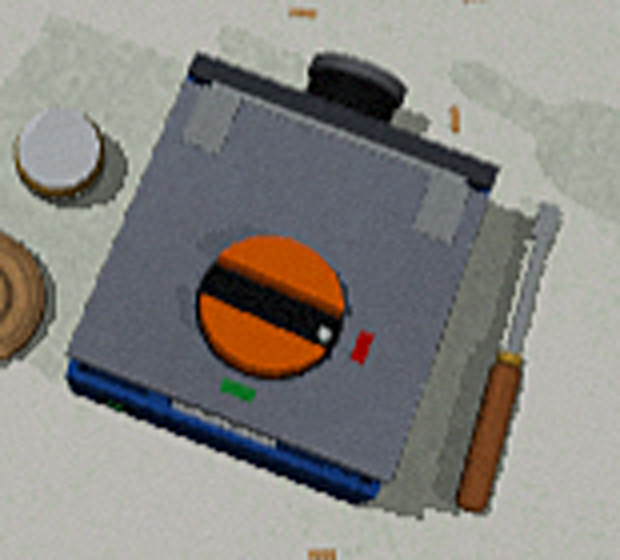

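View pics/z_scene.png

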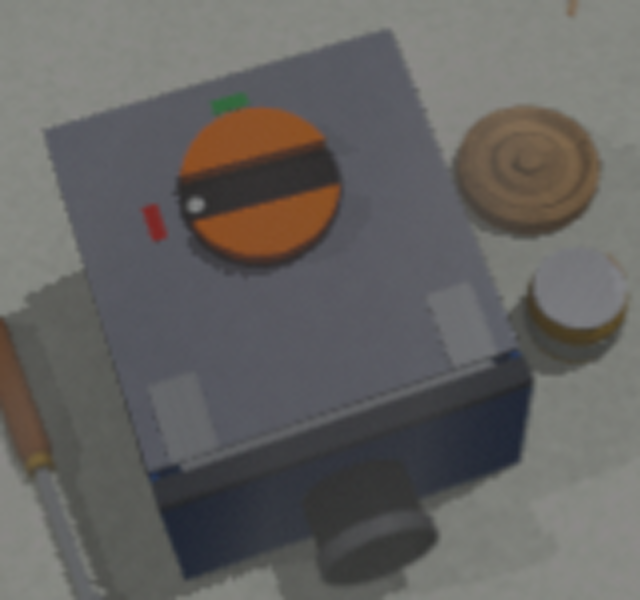

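```bash
cat > h.py <<'E'
import numpy as np,cv2
from station import r
def cams(names=("top","scene")): return {n:r.capture(n) for n in names}
def KD(c): return np.array([[c["fx"],0,c["cx"]],[0,c["fy"],c["cy"]],[0,0,1]]),np.array(c["dist"],float)
def norm(c,p):
    K,D=KD(c); return cv2.undistortPoints(np.array(p,float).reshape(-1,1,2),K,D).reshape(-1,2)
def P(c): return np.c_[c["R"],c["t"]]
def proj(c,X):
    K,D=KD(c);return cv2.projectPoints(np.array(X,float).reshape(-1,1,3),cv2.Rodrigues(np.array(c["R"]))[0],np.array(c["t"],float),K,D)[0].reshape(-1,2)
def tri(c1,p1,c2,p2):
    X=cv2.triangulatePoints(P(c1),P(c2),norm(c1,p1).T,norm(c2,p2).T);X=(X[:3]/X[3]).T
    e1=np.linalg.norm(proj(c1,X)-np.array(p1).reshape(-1,2),axis=1);e2=np.linalg.norm(proj(c2,X)-np.array(p2).reshape(-1,2),axis=1)
    return X,e1,e2
E
python3 - <<'E'
from h import *
c=cams();z=lambda p,o:[( (u+.5)/4-.5+o[0],(v+.5)/4-.5+o[1]) for u,v in p]
names=["freeL","freeR","red","green","cap ctr","dot"]
t=z([(72,356),(392,482),(362,347),(239,390),(272,307),(324,333)],(295,135))
s=z([(390,30),(47,130),(155,222),(230,104),(260,184),(196,205)],(225,150))
X,e1,e2=tri(c["top"],t,c["scene"],s)
for n,x,a,b in zip(names,X,e1,e2):print(n,(x*1000).round(1),a.round(2),b.round(2))
d=X[0]-X[1];print("len",np.linalg.norm(d),"yaw",np.degrees(np.arctan2(-d[0],d[1])))
zc=X[:2,2].mean();from scipy.optimize import brentq
a=brentq(lambda a:.122+.245*np.sin(a)+.008*np.cos(a)-zc,-.1,.8)
yaw=np.arctan2(-d[0],d[1]);ex=np.array([np.cos(yaw),np.sin(yaw)]);ey=np.array([-ex[1],ex[0]])
m=X[:2,:2].mean(0); o=m-ex*(0.110-.245*np.cos(a)+.008*np.sin(a))
print("angle",a,"origin",o,"yaw",np.degrees(yaw))
def loc(x,z,y=0): # hatch-plane (shut coords) -> world
    dx,dz=x-.110,z-.122
    X_=.110+dx*np.cos(a)+dz*np.sin(a);Z=.122-dx*np.sin(a)+dz*np.cos(a)
    return np.r_[o+ex*X_+ey*y,Z]
print("cap pred",loc(-.045,.148),"floor",loc(-.045,.133),"edge",loc(-.114,.130))
pt=[loc(-.045,.148),loc(-.135,.130,.12),loc(-.135,.130,-.12),loc(.10,.13,.12),loc(.10,.13,-.12),np.r_[o+ex*-.13+ey*.12,0.0],np.r_[o+ex*-.13-ey*.12,.0],np.r_[o+ex*.13+ey*.12,0.122],np.r_[o+ex*.13-ey*.12,.122]]
for n in c:
    im=cv2.resize(c[n]["img"],None,fx=4,fy=4,interpolation=cv2.INTER_CUBIC)
    for p in proj(c[n],pt): cv2.circle(im,tuple(int(v) for v in (p*4+1.5)),4,(0,255,255),1)
    q=im[540:1120,1160:1800] if n=="top" else im[580:1180,880:1560]
    cv2.imwrite(f"pics/chk_{n}.png",q)
E
```

```text
freeL [504.1  57.8 182.2] 0.14 0.14
freeR [ 415.1 -160.1  183.8] 0.02 0.02
red [ 509.6 -146.   167.6] 0.48 0.53
green [478.7 -58.5 181.1] 0.4 0.43
cap ctr [537.3 -82.8 176.2] 0.33 0.36
dot [ 519.1 -119.8  170.5] 0.61 0.67
len 0.23532793336069546 yaw -22.20404066159351
angle 0.2188294058026738 origin [ 0.5775783  -0.09931012] yaw -22.20404066159351
cap pred [ 0.54456333 -0.08583424  0.18102846] floor [ 0.5415485  -0.08460366  0.16638617] edge [ 0.47858577 -0.05890387  0.17843673]
```

View pics/chk_top.png

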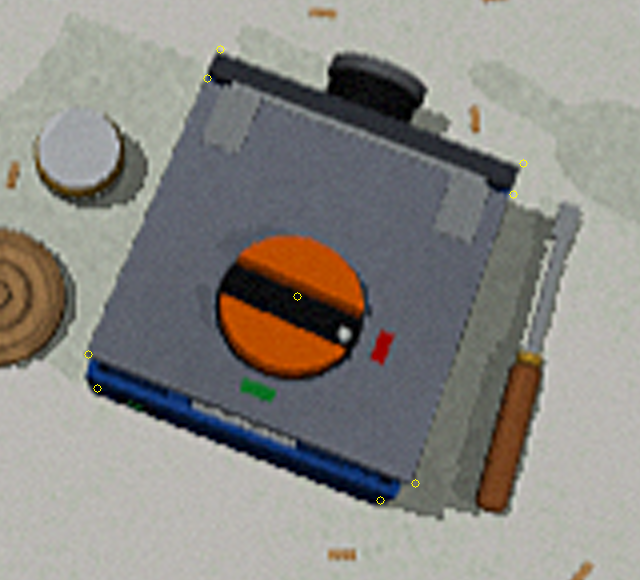

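View pics/chk_scene.png

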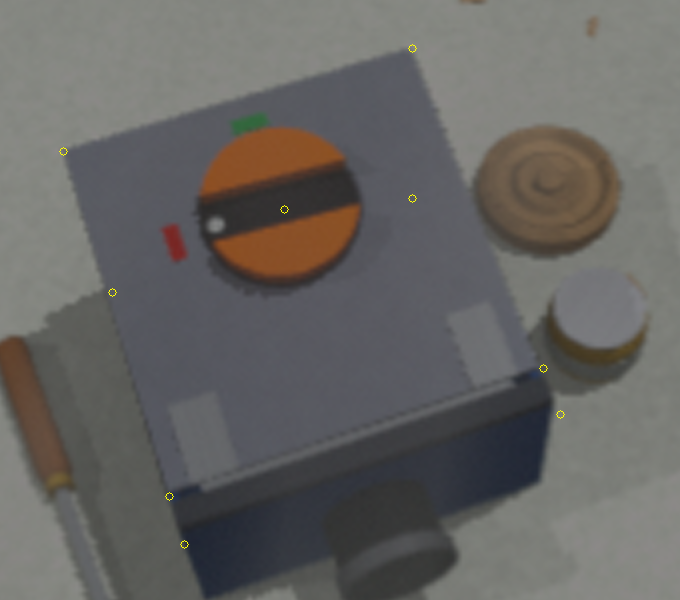

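Run:
```python
from h import *
from scipy.optimize import least_squares
c=cams();z=lambda p,o:np.array([( (u+.5)/4-.5+o[0],(v+.5)/4-.5+o[1]) for u,v in p])
# freeL, freeR, cap ctr, bar far corners L,R
t=z([(72,356),(392,482),(272,307)],(295,135)); tb=z([(214,53),(518,168)],(290,135))
s=z([(390,30),(47,130),(260,184)],(225,150))
def model(p,a=None):
    ox,oy,yaw,a=p;ex=np.array([np.cos(yaw),np.sin(yaw)]);ey=np.array([-ex[1],ex[0]]);o=np.array([ox,oy])
    def loc(x,z,y=0):
        dx,dz=x-.110,z-.122
        return np.r_[o+ex*(.110+dx*np.cos(a)+dz*np.sin(a))+ey*y,.122-dx*np.sin(a)+dz*np.cos(a)]
    return loc,o,ex,ey
def f(p):
    loc,o,ex,ey=model(p)
    A=[loc(-.135,.13,.12),loc(-.135,.13,-.12),loc(-.045,.148)];B=[np.r_[o+ex*.13+ey*.12,.122],np.r_[o+ex*.13-ey*.12,.122]]
    return np.r_[(proj(c["top"],A)-t).ravel(),(proj(c["scene"],A)-s).ravel(),(proj(c["top"],B)-tb).ravel()]
q=least_squares(f,[.575,-.099,-.388,.22],loss="soft_l1",x_scale=.01)
print(q.x,np.degrees(q.x[2]),f(q.x).round(1))
loc,o,ex,ey=model(q.x)
print("edge",loc(-.114,.13),"slot",loc(-.045,.133))
loc0,*_=model(np.r_[q.x[:3],0]);print("shut edge",loc0(-.114,.13),"slot",loc0(-.045,.133))
```

```text
[ 0.57502732 -0.09696629 -0.38263736  0.20235059] -21.92350603954157 [-1.7  1.3 -0.1  1.6  0.5 -1.3  0.3 -0.8 -0.6  0.2  1.1  0.4  0.7 -0.1
  0.4 -0.6]
edge [ 0.47500274 -0.05670899  0.17485462] slot [ 0.53826619 -0.08217088  0.1639263 ]
shut edge [ 0.46927144 -0.05440229  0.13      ] slot [ 0.53328158 -0.08016471  0.133     ]
```

```bash
python3 -m crank '[[1,[0,0,-0.4],[0,0,0]],[1,[0.33,0.37,0],[0,0,0]],[1,[0.33,0.37,0],[0,0,0]],[1,[0.33,0.37,0],[0,0,0]],[1,[0.33,0.37,0],[0,0,0]],[1,[0.33,0.37,0],[0,0,0]],[1,[0.33,0.37,0],[0,0,0]],[1,[0.33,0.37,0],[0,0,0]]]'
```

```text
time_s: 1.15
tcp_pos: [0.3403, 0.2658, 0.2629]
ee_rot: [[0.943, -0.334, 0.001], [-0.334, -0.943, 0.001], [0.0, -0.001, -1.0]]
wrist_force: [1.9, 0.4, 0.7]
gripper_width: 0.356
```

```bash
python3 -m crank '[[1,[0.33,0.37,0],[0,0,0]],[1,[0.33,0.37,0],[0,0,0]],[1,[0.33,0.37,0],[0,0,0]],[1,[0.33,0.37,0],[0,0,0]],[1,[0.33,0.37,0],[0,0,0]],[1,[0.33,0.37,0],[0,0,0]],[1,[0.33,0.37,0],[0,0,0]],[1,[0.03,0,0],[0,0,0]]]'; python3 -m crank '[[1,[0,0,0.3],[0,0,0]],[1,[0,0,0],[0,0,0]]]'
python3 - <<'E'
from h import *
for n in ["scene","wrist"]:
    c=r.capture(n);im=c["img"] if n=="wrist" else cv2.resize(c["img"][100:300,200:400],None,fx=3,fy=3)
    cv2.imwrite(f"pics/{n}1.png",im)
print(r.sense()["tcp_pos"],r.sense()["wrist_force"],r.sense()["joints"])
E
```

```text
time_s: 1.95
tcp_pos: [0.4749, -0.0591, 0.2622]
ee_rot: [[0.94, -0.341, -0.0], [-0.341, -0.94, -0.001], [-0.0, 0.001, -1.0]]
wrist_force: [-0.8, 0.1, 1.0]
gripper_width: 0.006
time_s: 2.15
tcp_pos: [0.4713, -0.0549, 0.2293]
ee_rot: [[0.942, -0.336, -0.008], [-0.336, -0.942, 0.0], [-0.008, 0.003, -1.0]]
wrist_force: [-1.1, 0.7, -1.0]
gripper_width: 0.004
[ 0.4737835  -0.05435766  0.23276714] [-0.57086329 -0.54572825  1.11409356] [ 1.30527493e+01  7.02302637e+00 -1.85559403e+01  3.23773517e-02
 -6.44776054e+01  5.74622030e+01]
```

View pics/scene1.png

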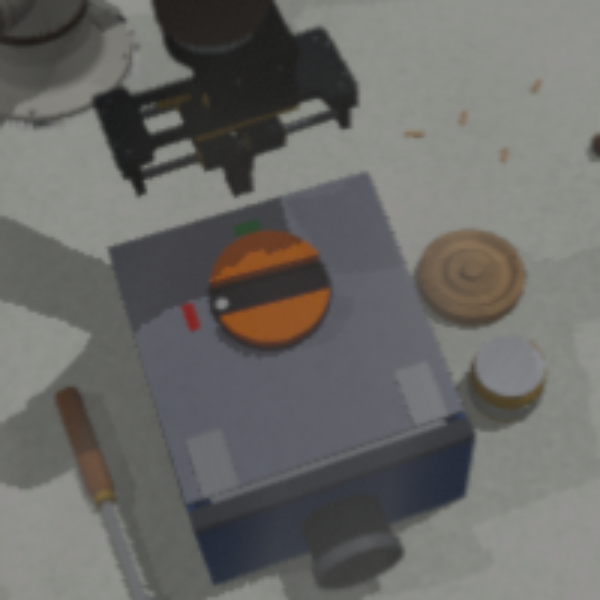

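View pics/wrist1.png

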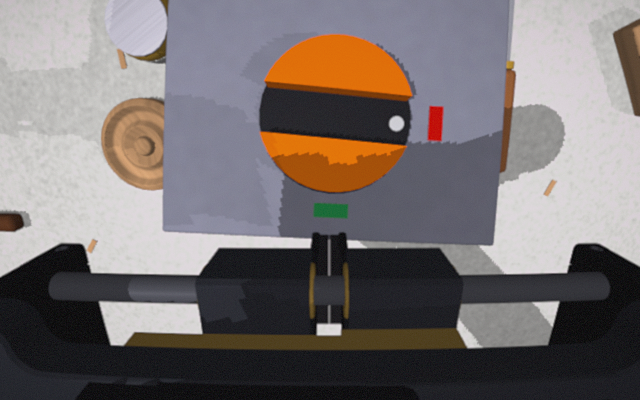

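```bash
cat >> h.py <<'E'
def ray(c,p,z):
    R=np.array(c["R"]);C=-R.T@np.array(c["t"]);n=norm(c,p);d=np.c_[n,np.ones(len(n))]@R
    return C+d*((z-C[2])/d[:,2])[:,None]
E
python3 - <<'E'
from h import *
c=r.capture("wrist")
print(ray(c,[(163,230),(493,243)],.180), ray(c,[(336,113)],.178), ray(c,[(396,123),(336,113)],.164))
print(proj(c,[(.4750,-.0567,.1749),(.4693,-.0544,.130)]))
E
```

```text
[[ 0.50393792  0.06268881  0.18      ]
 [ 0.41372139 -0.16101855  0.18      ]] [[ 0.53887962 -0.08213119  0.178     ]] [[ 0.51800407 -0.11956454  0.164     ]
 [ 0.53826629 -0.08225443  0.164     ]]
[[331.58361798 211.52070256]
 [330.75165836 200.89374561]]
```

```bash
python3 -m crank '[[1,[0,0,0.25],[0,0,0]],[1,[0,0,0.2],[0,0,0]],[1,[0,0,0.1],[0,0,0]],[1,[0,0,0.1],[0,0,0]],[1,[0,0,0],[0,0,0]]]'; python3 -m crank '[[1,[-0.02,0,0.1],[0,0,0]],[1,[-0.02,0,0.1],[0,0,0]],[1,[0,0,0],[0,0,0]]]'
```

```text
time_s: 2.8
tcp_pos: [0.4742, -0.0543, 0.1674]
ee_rot: [[0.943, -0.334, 0.0], [-0.334, -0.943, -0.0], [0.0, 0.0, -1.0]]
wrist_force: [-0.1, 1.1, 0.6]
gripper_width: 0.003
time_s: 3.1
tcp_pos: [0.4692, -0.0532, 0.1464]
ee_rot: [[0.942, -0.335, -0.002], [-0.335, -0.942, -0.0], [-0.002, 0.001, -1.0]]
wrist_force: [0.5, -0.1, -0.4]
gripper_width: 0.004
```

```bash
python3 -m crank '[[1,[0,0,0.06],[0,0,0]],[1,[0,0,0.06],[0,0,0]],[1,[0,0,0.03],[0,0,0]],[1,[0,0,0],[0,0,0]]]'
python3 - <<'E'
from h import *
c=r.capture("scene");cv2.imwrite("pics/scene2.png",cv2.resize(c["img"][100:300,200:400],None,fx=3,fy=3))
s=r.sense();print(s["tcp_pos"],s["wrist_force"])
E
```

```text
time_s: 3.5
tcp_pos: [0.4699, -0.0533, 0.1319]
ee_rot: [[0.942, -0.334, -0.001], [-0.334, -0.942, -0.0], [-0.001, 0.001, -1.0]]
wrist_force: [-0.8, -0.4, -0.2]
gripper_width: 0.005
[ 0.47016079 -0.05332012  0.13219469] [-0.06166455  0.31305811  0.09471621]
```

View pics/scene2.png

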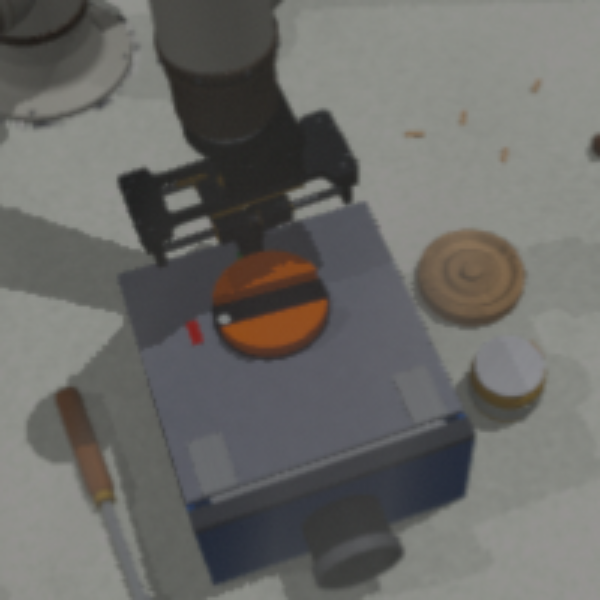

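The hatch's free edge is down near (240,240) and following the fingers. I'll press on until the stop shows in the force.

```bash
python3 -m crank '[[1,[0,0,0.02],[0,0,0]],[1,[0,0,0],[0,0,0]]]';python3 -m crank '[[1,[0,0,0.02],[0,0,0]],[1,[0,0,0],[0,0,0]]]'
```

```text
time_s: 3.75
tcp_pos: [0.4704, -0.0533, 0.1305]
ee_rot: [[0.942, -0.334, 0.0], [-0.334, -0.942, 0.0], [0.0, -0.0, -1.0]]
wrist_force: [-0.6, 0.4, 0.2]
gripper_width: 0.005
time_s: 3.95
tcp_pos: [0.4705, -0.0533, 0.1303]
ee_rot: [[0.943, -0.334, 0.001], [-0.334, -0.943, -0.0], [0.001, 0.0, -1.0]]
wrist_force: [-5.5, 1.8, 11.7]
gripper_width: 0.006
```

```bash
python3 -m crank '[[1,[0,0,-0.3],[0,0,0]],[0.2,[0,0,-0.5],[0,0,0]],[0.2,[0.3,0,0],[0,0,0]],[0.2,[0,0,0],[0,0,0]],[0.2,[0,0,0],[0,0,0]]]'
python3 - <<'E'
from h import *
for n in ["scene","wrist"]:
    c=r.capture(n);im=c["img"] if n=="wrist" else cv2.resize(c["img"][100:300,200:400],None,fx=3,fy=3)
    cv2.imwrite(f"pics/{n}3.png",im)
h=cv2.cvtColor(c["img"],cv2.COLOR_BGR2HSV)
k=cv2.inRange(h,(5,150,60),(20,255,255));k[260:]=0
k=cv2.morphologyEx(k,cv2.MORPH_OPEN,np.ones((3,3),np.uint8))
N,l,s,cc=cv2.connectedComponentsWithStats(k)
print([(s[i].tolist(),cc[i].round(1).tolist()) for i in range(1,N) if s[i][4]>200])
print(r.sense()["tcp_pos"],r.sense()["gripper_width"])
E
```

```text
time_s: 4.45
tcp_pos: [0.498, -0.0634, 0.2079]
ee_rot: [[0.942, -0.335, -0.002], [-0.335, -0.942, 0.0], [-0.002, 0.0, -1.0]]
wrist_force: [-1.1, 0.2, -1.1]
gripper_width: 0.287
[([269, 90, 136, 60, 5494], [338.7, 121.1]), ([503, 93, 21, 33, 449], [513.6, 106.4]), ([499, 166, 17, 33, 272], [507.8, 184.5]), ([267, 177, 130, 55, 4932], [330.3, 202.8])]
[ 0.49738323 -0.06331534  0.20752555] 0.3548791649543331
```

View pics/wrist3.png

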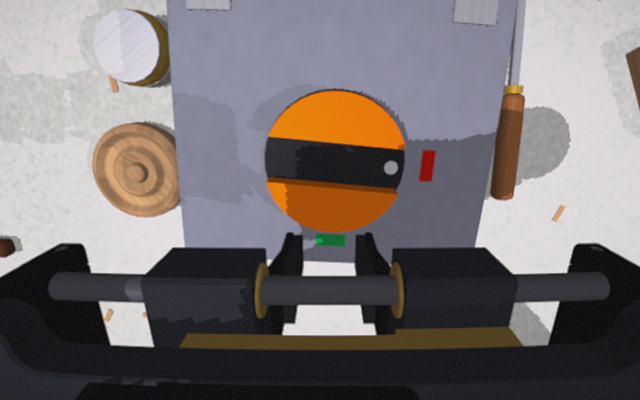

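View pics/scene3.png

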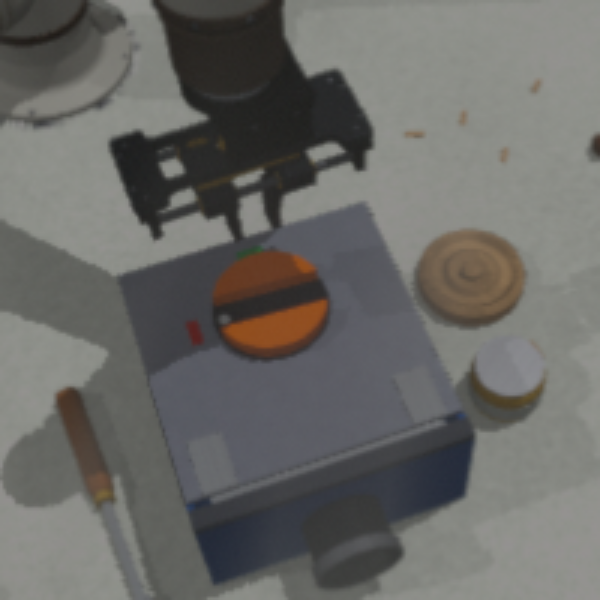

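Run:
```python
from h import *
c=r.capture("wrist")
h=cv2.cvtColor(c["img"],cv2.COLOR_BGR2HSV)
k=cv2.inRange(h,(5,150,60),(20,255,255));k[240:]=0
k=cv2.morphologyEx(k,cv2.MORPH_OPEN,np.ones((3,3),np.uint8))
N,l,s,cc=cv2.connectedComponentsWithStats(k)
ids=[i for i in range(1,N) if s[i][4]>2000]
W=[]
for i in ids:
    p=np.argwhere(l==i)[:,::-1].astype(float);W.append(ray(c,p,.148)[:,:2])
A=np.vstack(W);(x,y),rad=cv2.minEnclosingCircle((A*1000).astype(np.float32));print("circle mm",x,y,rad)
d=W[0].mean(0)-W[1].mean(0);print("slot normal deg",np.degrees(np.arctan2(d[1],d[0])))
D=ray(c,[(391,168)],.135)[0,:2];v=D-np.array([x,y])/1000;print("dot",D,"dir deg",np.degrees(np.arctan2(v[1],v[0])),np.linalg.norm(v))
# near moon upper edge: straight line fit
for i,q in zip(ids,("far","near")):
    w=(l==i);pts=[]
    for u in range(290,385):
        col=np.flatnonzero(w[:,u]);pts.append((u,col.max() if q=="far" else col.min()))
    for zz in (.133,.148):
        e=ray(c,pts,zz)[:,:2];vx,vy,x0,y0=cv2.fitLine((e*1000).astype(np.float32),cv2.DIST_HUBER,0,.01,.01).ravel()
        print(q,zz,"edge dir",np.degrees(np.arctan2(vy,vx)),x0,y0)
# red/green dash directions
for nm,lo,hi in(("red",(0,180,60),(3,255,255)),("green",(45,100,40),(80,255,255))):
    kk=cv2.inRange(h,lo,hi);kk[260:]=0;m=cv2.moments(kk);p=(m["m10"]/m["m00"],m["m01"]/m["m00"]);g=ray(c,[p],.13)[0];v=g[:2]-np.array([x,y])/1000;print(nm,p,g,np.degrees(np.arctan2(v[1],v[0])),np.linalg.norm(v))
print(r.sense()["tcp_pos"],np.degrees(np.arctan2(*r.sense()["ee_rot"][[1,0],1])),r.sense()["gripper_width"])
```

```text
circle mm 529.4535522460938 -78.81632232666016 49.9348258972168
slot normal deg -25.158486633456
dot [ 0.51089548 -0.11650458] dir deg -116.21609401973646 0.04200960069260992
far 0.133 edge dir 64.58559 541.3658 -85.11026
far 0.148 edge dir 64.58554 543.3249 -85.380356
near 0.133 edge dir 64.87346 515.76807 -69.25242
near 0.148 edge dir 64.87316 519.35394 -70.53032
red (426.90595611285266, 165.16927899686522) [ 0.50263883 -0.14335003  0.13      ] -112.56361813789327 0.06988296069877609
green (329.8454545454546, 239.5848484848485) [ 0.46983352 -0.05423966  0.13      ] 157.5974917970215 0.06448690231999893
[ 0.49745122 -0.06328987  0.20766875] -109.52717609146214 0.37003482545418587
```

```bash
python3 -m crank '[[-0.38,[0.2,0.02,0],[0,0,0]],[-0.38,[0.18,0.02,0],[0,0,0]],[-0.38,[0,0,0.35],[0,0,0.125]],[-0.38,[0,0,0],[0,0,0]],[-0.38,[0,0,0],[0,0,0]]]'
python3 - <<'E'
from h import *
for n in ["scene","wrist","top"]:
    c=r.capture(n);im=c["img"] if n=="wrist" else cv2.resize(c["img"][130:250,220:340],None,fx=5,fy=5) if n=="scene" else cv2.resize(c["img"][135:275,295:450],None,fx=4,fy=4)
    cv2.imwrite(f"pics/{n}4.png",im)
s=r.sense();print(s["tcp_pos"],s["gripper_width"],np.degrees(np.arctan2(s["ee_rot"][1,1],s["ee_rot"][0,1])),s["joints"])
E
```

```text
time_s: 5.1
tcp_pos: [0.5321, -0.0798, 0.1731]
ee_rot: [[0.906, -0.423, -0.003], [-0.423, -0.906, -0.001], [-0.002, 0.002, -1.0]]
wrist_force: [0.3, -0.9, 0.1]
gripper_width: 0.676
[ 0.53352885 -0.07960153  0.17500022] 0.6867854206114813 -115.05293063858139 [ 8.76352135e+00  1.60181390e+01 -1.57689273e+01  3.50041745e-02
 -5.80808295e+01  5.61650209e+01]
```

View pics/scene4.png

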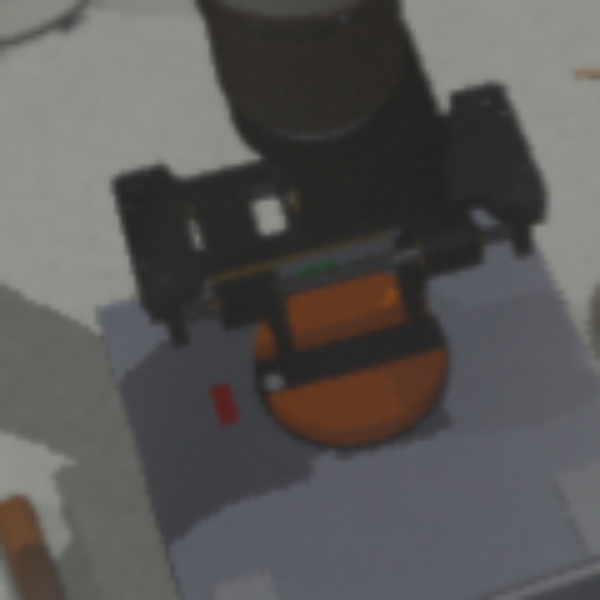

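View pics/wrist4.png

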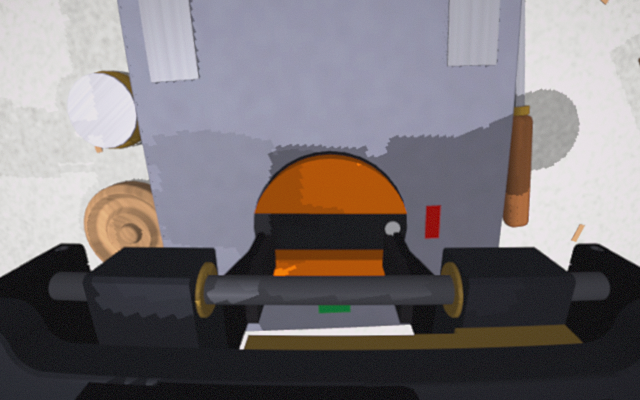

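Run:
```python
from h import *
c=r.capture("wrist");s=r.sense();T=s["ee_rot"];p=s["tcp_pos"]
h=c["img"]
print([ (v,h[v,330].tolist()) for v in list(range(206,220,2))+list(range(238,268,2))])
for nm,q,z in [("discfar",(331,151),.133),("moonfar",(331,154),.148),("far",(331,213),.133),("far",(331,213),.148),("near top",(331,249),.148),("L",(255,225),.133),("R",(407,225),.133)]:
    print(nm,z,((ray(c,[q],z)[0]-p)@T*1000).round(1))
```

```text
[(206, [10, 86, 177]), (208, [10, 74, 157]), (210, [10, 76, 155]), (212, [10, 75, 158]), (214, [32, 42, 76]), (216, [29, 25, 20]), (218, [25, 26, 26]), (238, [29, 28, 23]), (240, [32, 32, 30]), (242, [31, 25, 27]), (244, [32, 31, 26]), (246, [30, 28, 26]), (248, [26, 25, 27]), (250, [12, 46, 90]), (252, [10, 58, 119]), (254, [13, 59, 118]), (256, [10, 57, 117]), (258, [10, 58, 117]), (260, [10, 74, 152]), (262, [10, 86, 179]), (264, [10, 84, 176]), (266, [10, 81, 175])]
discfar 0.133 [47.8  1.2 42.2]
moonfar 0.148 [48.3  1.1 27.2]
far 0.133 [ 6.4  1.3 42.1]
far 0.148 [11.8  1.2 27.1]
near top 0.148 [-12.6   1.3  27. ]
L 0.133 [ -2.2 -50.   42.1]
R 0.133 [-2.2 52.7 42. ]
```

Run:
```python
from h import *
c=r.capture("wrist");s=r.sense();T=s["ee_rot"];p=s["tcp_pos"]
print("cam",(-np.array(c["R"]).T@c["t"]-p)@T*1000)
for nm,q,z in [("far",(331,213.5),.148),("near top",(331,259),.148),("near floor",(331,249.5),.133)]:
    print(nm,z,((ray(c,[q],z)[0]-p)@T*1000).round(1))
```

```text
cam [  78.83283943   -0.31301133 -161.80340282]
far 0.148 [11.5  1.1 26.9]
near top 0.148 [-19.7   1.2  26.9]
near floor 0.133 [-20.2   1.3  41.9]
```

```bash
python3 -m crank '[[-0.38,[-0.04,0.01,0],[0,0,0]],[-0.38,[0,0,0.15],[0,0,0]],[-0.38,[0,0,0.1],[0,0,0]],[-0.38,[0,0,0.07],[0,0,0]],[-0.38,[0,0,0.05],[0,0,0]],[-0.38,[0,0,0],[0,0,0]]]'
python3 - <<'E'
from h import *
for n in ["scene","wrist"]:
    c=r.capture(n);im=c["img"] if n=="wrist" else cv2.resize(c["img"][130:250,220:340],None,fx=5,fy=5)
    cv2.imwrite(f"pics/{n}5.png",im)
s=r.sense();print(s["tcp_pos"],s["gripper_width"],s["wrist_force"],s["moment"])
E
```

```text
time_s: 5.95
tcp_pos: [0.5285, -0.079, 0.1359]
ee_rot: [[0.905, -0.425, -0.002], [-0.425, -0.905, -0.0], [-0.001, 0.001, -1.0]]
wrist_force: [-0.4, 0.1, 0.3]
gripper_width: 0.69
[ 0.52918745 -0.07896628  0.13672058] 0.6907569042812229 [-0.10968311  0.09728187  0.6845054 ] [-0.01033941  0.01429124 -0.00146695]
```

View pics/scene5.png

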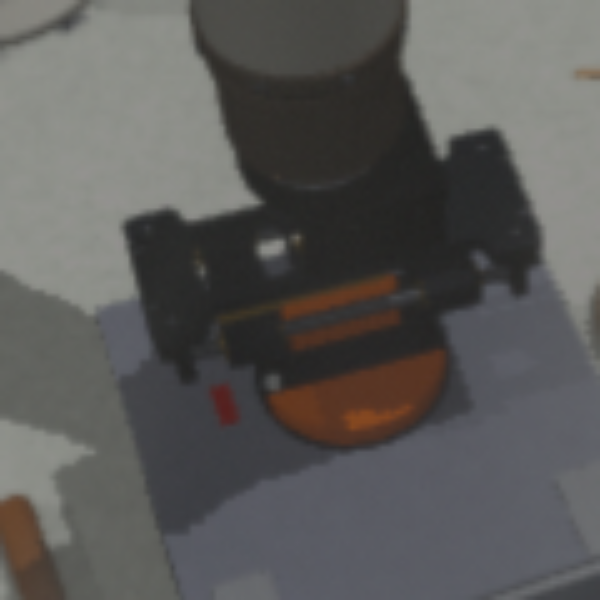

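View pics/wrist5.png

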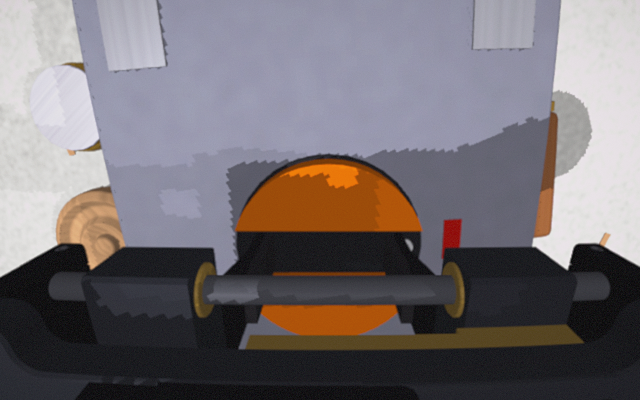

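```bash
python3 -m crank '[[-0.38,[0,0,0],[0,0,0.12]],[-0.38,[0,0,0],[0,0,0.12]],[-0.38,[0,0,0],[0,0,0.12]],[-0.38,[0,0,0],[0,0,0.12]],[-0.38,[0,0,0],[0,0,0]]]';python3 -m crank '[[-0.38,[0,0,0],[0,0,0.12]],[-0.38,[0,0,0],[0,0,0.12]],[-0.38,[0,0,0],[0,0,0.12]],[-0.38,[0,0,0],[0,0,0.12]],[-0.38,[0,0,0],[0,0,0]]]'
python3 - <<'E'
from h import *
for n in ["scene","wrist"]:
    c=r.capture(n);im=c["img"] if n=="wrist" else cv2.resize(c["img"][130:250,220:340],None,fx=5,fy=5)
    cv2.imwrite(f"pics/{n}6.png",im)
s=r.sense();print(s["tcp_pos"],s["gripper_width"],s["wrist_force"],s["moment"])
E
```

```text
time_s: 6.55
tcp_pos: [0.5294, -0.079, 0.1371]
ee_rot: [[0.685, -0.728, 0.001], [-0.728, -0.685, -0.0], [0.001, -0.001, -1.0]]
wrist_force: [1.3, -0.8, 0.2]
gripper_width: 0.689
time_s: 7.05
tcp_pos: [0.5293, -0.079, 0.137]
ee_rot: [[0.371, -0.929, 0.001], [-0.929, -0.371, -0.0], [0.0, -0.001, -1.0]]
wrist_force: [0.4, -0.1, 0.5]
gripper_width: 0.691
[ 0.52915436 -0.07892264  0.13684897] 0.6936186552512903 [ 0.56335579  0.08043305 -0.04985977] [-0.02255253 -0.12653152  0.03188671]
```

View pics/wrist6.png

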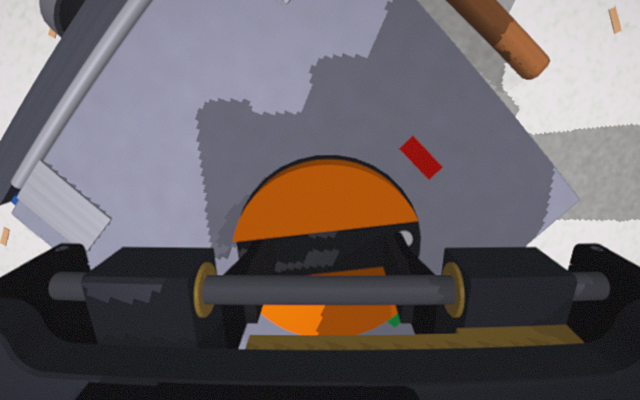

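The cam follows the fingers, lagging by about 8° of slack. I'll keep turning.

```bash
python3 -m crank '[[-0.38,[0,0,0],[0,0,0.12]],[-0.38,[0,0,0],[0,0,0.12]],[-0.38,[0,0,0],[0,0,0.12]],[-0.38,[0,0,0],[0,0,0.12]],[-0.38,[0,0,0],[0,0,0.12]],[-0.38,[0,0,0],[0,0,0.12]],[-0.38,[0,0,0],[0,0,0.12]],[-0.38,[0,0,0],[0,0,0.06]]]';python3 -m crank '[[-0.38,[0,0,0],[0,0,0.06]],[-0.38,[0,0,0],[0,0,0.06]],[-0.38,[0,0,0],[0,0,0]]]'
python3 - <<'E'
from h import *
for n in ["scene","wrist"]:
    c=r.capture(n);im=c["img"] if n=="wrist" else cv2.resize(c["img"][130:250,220:340],None,fx=5,fy=5)
    cv2.imwrite(f"pics/{n}7.png",im)
s=r.sense();print(s["tcp_pos"],s["gripper_width"],s["wrist_force"],s["moment"],np.degrees(np.arctan2(s["ee_rot"][1,1],s["ee_rot"][0,1])))
E
```

```text
time_s: 7.95
tcp_pos: [0.5292, -0.079, 0.1369]
ee_rot: [[-0.323, -0.946, 0.001], [-0.946, 0.323, -0.0], [-0.0, -0.001, -1.0]]
wrist_force: [1.3, -0.3, 1.7]
gripper_width: 0.689
time_s: 8.25
tcp_pos: [0.5291, -0.0789, 0.1368]
ee_rot: [[-0.409, -0.913, 0.0], [-0.913, 0.409, 0.0], [-0.0, -0.0, -1.0]]
wrist_force: [-0.4, 0.2, -0.1]
gripper_width: 0.691
[ 0.5288495  -0.07886765  0.13654594] 0.6912364027159001 [ 0.12352624 -0.03120177  0.30536204] [ 0.11311286 -0.15481232  0.05884483] 155.8621283397617
```

View pics/wrist7.png

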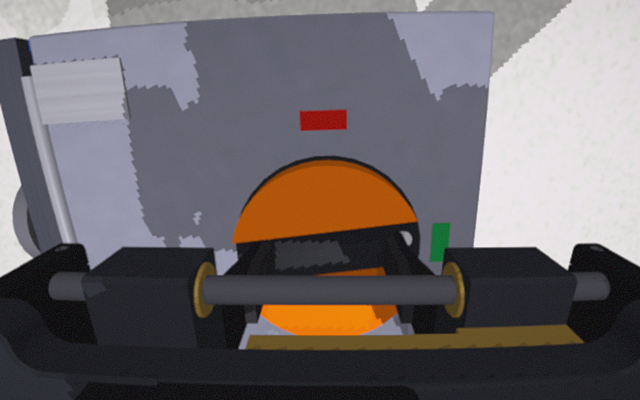

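```bash
for i in 1; do :; done; python3 -m crank '[[-0.38,[0,0,0],[0,0,0.06]],[-0.38,[0,0,0],[0,0,0.04]],[-0.38,[0,0,0],[0,0,0]]]'; python3 -c "
from station import r
s=r.sense();print(s['moment'],s['wrist_force'])"; python3 -m crank '[[-0.38,[0,0,0],[0,0,0.04]],[-0.38,[0,0,0],[0,0,0]]]'; python3 -c "
from station import r
s=r.sense();print(s['moment'],s['wrist_force'])"; python3 -m crank '[[-0.38,[0,0,0],[0,0,0.04]],[-0.38,[0,0,0],[0,0,0]]]'; python3 -c "
from station import r
s=r.sense();print(s['moment'],s['wrist_force'])"
```

```text
time_s: 8.65
tcp_pos: [0.5289, -0.0788, 0.1365]
ee_rot: [[-0.48, -0.877, -0.0], [-0.877, 0.48, 0.0], [-0.0, 0.0, -1.0]]
wrist_force: [0.5, 0.6, 0.8]
gripper_width: 0.689
[ 0.22126639 -0.15206005  0.05111961] [0.50524724 0.58988735 0.82404935]
time_s: 8.85
tcp_pos: [0.5289, -0.0788, 0.1366]
ee_rot: [[-0.506, -0.863, -0.0], [-0.863, 0.506, -0.0], [0.0, 0.0, -1.0]]
wrist_force: [-0.1, 0.8, -0.3]
gripper_width: 0.688
[ 0.33017687 -0.12668817  0.44863126] [-0.09145471  0.84184969 -0.29328931]
time_s: 9.05
tcp_pos: [0.5289, -0.0788, 0.1366]
ee_rot: [[-0.528, -0.849, -0.001], [-0.849, 0.528, -0.001], [0.001, -0.0, -1.0]]
wrist_force: [-0.7, 0.9, -0.8]
gripper_width: 0.691
[0.46041828 0.08586206 2.15661594] [-0.66811232  0.87101363 -0.75779854]
```

The z moment jumped from 0.05 to 2.2 N m, so the stop is reached. I'll centre the fingers in the slot and lift out.

```bash
python3 -m crank '[[-0.38,[0,0,0],[0,0,-0.1]],[-0.38,[0,0,0],[0,0,-0.11]],[-0.38,[0,0,0],[0,0,0]],[-0.38,[0,0,-0.1],[0,0,0]],[-0.38,[0,0,-0.3],[0,0,0]],[-0.38,[0,0,-0.4],[0,0,0]]]'; python3 -m crank '[[-0.38,[0,0.5,0],[0,0,0]],[-0.38,[0,0.5,0],[0,0,0]],[-0.38,[0,0.5,0],[0,0,0]],[-0.38,[0,0,0],[0,0,0]]]'
python3 - <<'E'
from h import *
for n in ["scene","top"]:
    c=r.capture(n);im=cv2.resize(c["img"][130:300,200:390],None,fx=3.4,fy=3.4) if n=="scene" else cv2.resize(c["img"][135:275,255:450],None,fx=4,fy=4)
    cv2.imwrite(f"pics/{n}8.png",im)
E
```

```text
time_s: 9.65
tcp_pos: [0.5277, -0.0791, 0.2164]
ee_rot: [[-0.391, -0.92, -0.004], [-0.92, 0.391, -0.0], [0.002, 0.004, -1.0]]
wrist_force: [0.7, -0.4, 0.8]
gripper_width: 0.692
time_s: 10.05
tcp_pos: [0.3854, -0.0203, 0.217]
ee_rot: [[-0.389, -0.921, -0.001], [-0.921, 0.389, 0.002], [-0.001, 0.001, -1.0]]
wrist_force: [0.6, -0.4, 0.6]
gripper_width: 0.692
```

View pics/scene8.png

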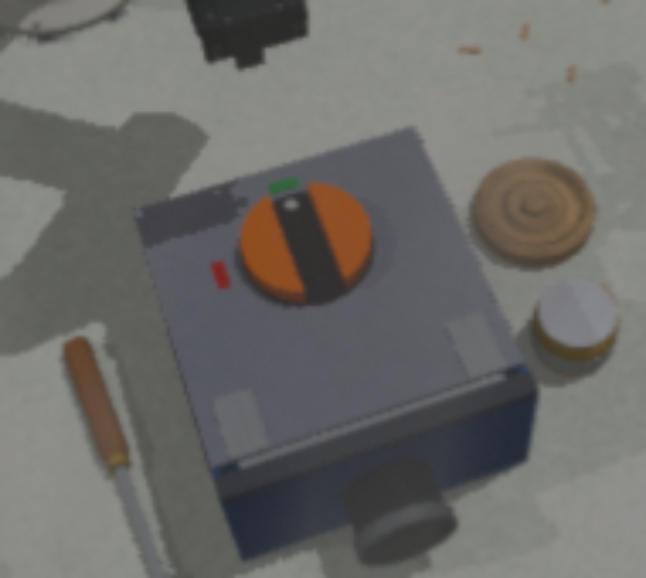

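View pics/top8.png

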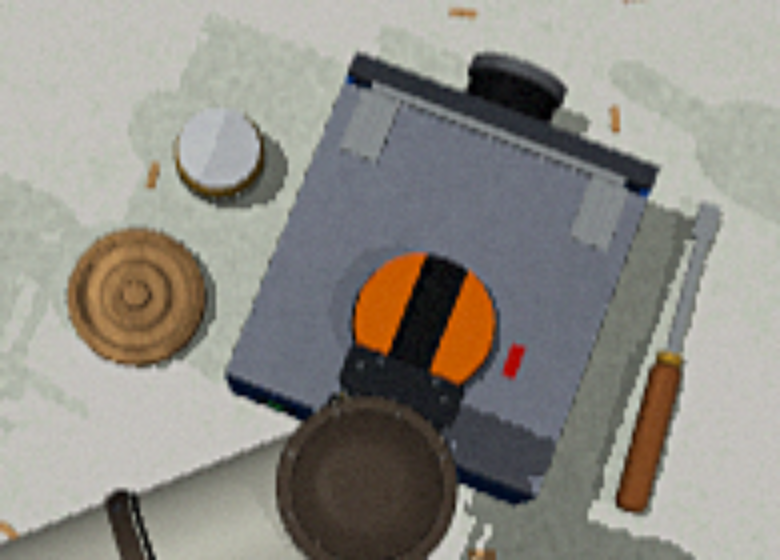

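The hatch is flat, and the slot runs across the hatch with the white dot (scene crop 291,204) at the green dash (284,186). Now a numeric check of the angle.

Run:
```python
from h import *
c=r.capture("scene");o=lambda u,v:((u+.5)/3.4-.5+200,(v+.5)/3.4-.5+130)
d=ray(c,[o(291,204),o(322,295)],.133); v=d[0]-d[1];print("slot dir dot end",np.degrees(np.arctan2(v[1],v[0]))%360)
q=ray(c,[o(135,208),o(415,128),],.130);w=q[1]-q[0];print("edge len",np.linalg.norm(w),"-x dir",np.degrees(np.arctan2(w[1],w[0]))+90)
ct=ray(c,[o(305,240)],.148);g=ray(c,[o(284,186)],.13);e=g-ct;print("green dir",np.degrees(np.arctan2(e[0,1],e[0,0]))%360)
```

```text
slot dir dot end 155.81167694088992
edge len 0.23674601363996772 -x dir 156.79799355202493
green dir 155.95368865698543
```

```bash
python3 -c "
from station import r
print(r.finish_job())"
```

```text
the job is handed in; nothing more can be done
None
```

The hatch is shut and locked, and the job was handed in at about 10 s on the robot's clock, with the gripper lifted clear and touching nothing.

- **Shutting:** I pressed the free edge down with the closed fingertips. The hatch stopped at a tip height of 130.3 mm (130 expected), with about 12 N on the wrist.
- **Locking:** I set the part-open fingers in the slot and turned the fastener clockwise. It reached its stop when the turning moment jumped to about 2.2 N m. I then eased back to the middle of the slot and lifted out.

**Last checks:**
- **Dot and green mark:** The dot end of the slot points at 155.8° and the green mark lies at 156.0°. The hatch's own axis, measured the same way, is 156.8°.
- **Bystanders:** The gouge, rosette and wax tin look unmoved in the close-up pictures. I did not look again at the chisel, mallet and offcut, which were out of those pictures, but the arm did not go near them.
- **Disagreement:** The first pose estimate put the slot centre about 4 mm off. The wrist camera corrected it before the fingers went in. The free edge measured 237 mm in the last picture against 240 mm given, which is within pixel error.

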